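Set the stop and hold the sprung jaw open

ROBOT

A 6-joint arm with a two-finger parallel gripper is mounted at the origin on a cart in front of the work surface, level with it; the furniture and walls round the work are solid. World frame = base frame: x ahead of the robot, y to its left, z up, the work surface at z = 0. Lengths are in m, angles in rad, forces in N, time in s.
With the tool pointing down it reaches from about 0.25 to 0.775 m from the base axis. Payload 4 kg.
Tool frame: the origin (TCP) lies at the very end of the fingers, on their centre line; the grasp point (between the pads) lies 19 mm behind it; z points along the fingers, y is the line along which they close (so a half turn about z gives the same grasp; the last joint's range is limited). The gripper opens to 94 mm and grips with 3 to 60 N. Pads are 16 mm wide; open, the fingers measure 119 mm over their backs; the gripper's body (75 mm by 177 mm) begins 78 mm behind the grasp point.
Start: joints at [-1.317, 0.087, 1.371, -0, 1.684, -0.103], TCP at [0.192, -0.515, 0.206] pointing down, gripper open.
Joint ranges: [-3.1, 3.1], [-0.76, 2.03], [0.27, 2.55], [-1.08, 4.22], [0.17, 2.65], [-2.57, 2.57]. Speed limits (rad/s): [2.79, 2.79, 3.14, 3.14, 3.14, 3.14].

INTERFACE

Orientations are given as [roll, pitch, yaw] about the fixed x, y, z axes, in that order (R = Rz(yaw) Ry(pitch) Rx(roll)).
In Python, from bench import robot gives the robot as it stands. The module is installed in compiled form; this text tells all that it offers.
- The arm moves only by the tool move_arm, never from a script. Its argument "deltas" is one flat list of numbers, 7 for each row, row after row: the turn, a rotation vector about the tool's x, y, z in rad, then the shift along the tool's x, y, z in cm, then the closure, from -1 (fully open) to 1 (shut). A call has 1 to 8 rows; each row is the pose to reach, as a shift and turn from the pose commanded when the call began, along the tool's axes at that moment; what a row does not reach only later rows make up. A row lasts 1/10 s, in which the tool goes at most 50 mm and 8.59 degrees, less where a joint would pass 70% of its speed; a pose out of reach is approached as far as the arm can. A call with a gripper value outside its range is refused whole. The fingers move at their own pace and stop on an object; the grip force is fixed at half the most. Time passes only in rows, so rows that repeat a pose let the fingers close. It gives the time, the measured TCP pose, the force, the opening and the grip force at its end, in the units of the state.
- robot.get_obs(): the state, without advancing time (a new reading comes with each control period).
- robot.snapshot(name): name is "scene" or "side" or "wrist"; returns a dict with "image" (400x640x3 uint8, red, green, blue), "depth" (400x640 float32, m along the optical axis (not along the pixel's ray), 0 where there is no reading), "fov_y" (degrees; the focal length in pixels is half the picture's height over the tangent of half this angle, whatever the lens; pixels are square), "cx", "cy" (the principal point, pixels), "origin" and "orientation" of the camera in the world; the wrist camera has in their place "T_tool_cam" (4x4, takes a point from camera to tool coordinates, whose origin is the TCP and whose axes are the flange's). Camera axes: x right, y up, looking along -z (the intrinsics and any distortion apply to the point x, -y, -z); pixel columns grow to the right and rows downward; lengths in m; the calibration is good to about 2 mm. A picture is of the moment at which its call begins: read the wrist's pose just before it.
- robot.close_job(): hands the job in; it is judged then, once.
The state is a dict: "time": time; "joint_positions": joint angles; "qvel": joint speeds; "joint_torque": joint torques, N m; "tool_pos": TCP position; "ee_rot": TCP orientation; "wrist_force": force on the tool from outside, world axes, zero at the start; "wrist_torque": the same for the moment, N m; "width": finger opening in m; "finger_force": force on a finger pad.
Only numpy, scipy, OpenCV 4.12 (cv2) and the standard library are available. Lean on these libraries where they do the work, as an engineer would, in place of code of your own. Each camera call takes 0.05 s, during which the arm holds its last target. There are 200 camera calls.

TASK

Set up the small clamping fixture for the next parts: wind the handwheel clockwise by its crank knob until the stop has pushed the aluminium block up against the side fence and touches it firmly, then let go of the crank. Then pull the sprung jaw out by its upright plate until its pointer stands between the two ribs of the mark clip on the rail, and finish while still holding it there by hand, so that I can lift the block out; the block stays where it is between stop and fence, and the heat sinks and capacitors lying about are left alone.

Things in the scene. Friction and masses are not known exactly. Their poses are not given: they have to be found in the camera images.
- fixture: The clamping fixture, an aluminium bed 12 mm thick screwed to the bench (fixed; position and yaw differ each time). Origin on the bench top under the middle of the nest. Its x axis points from the pull plate through the jaw to the steel back wall, its y axis from the nest to the handwheel, z up. Parts on it share these axes. Highest part: the crank knob, 138 mm above the bench.
- handwheel (a joint): Angle of the handwheel in rad, 0 to 6, growing as it turns CLOCKWISE seen from above; starts between 0 and 0.8. Each rad drives the stop 10 mm toward the fence (fixture -y). Plain friction: it stays where it is left (about 1 N at the crank knob turns it; pushing the block along takes some 2 N more). The block is tight against the fence at a reading of about 3.5 to 5 rad.
- wheel_axis (a point): Point on the upright axis of the black handwheel (100 mm wide disc, upper edge 83 mm above the bench), at 116 mm above the bench, near the height of the crank knob's middle.
- crank_knob (a point): Middle of the grip of the crank knob, an upright round black knob 23 mm across and 52 mm high (86 to 138 mm above the bench; this point is at 118 mm), standing on the wheel 40 mm from the axis. It spins freely on its pin, so a gripper can pinch it from above and go round the circle without turning.
- stop: Steel stop slide, moved only by the handwheel. Axes as the fixture.
- stop_face (a point): Middle of the stop's flat face that meets the block, 22 mm above the bench; faces fixture -y.
- fence: Fixed steel side fence; its place along the fixture's y differs each time. Origin on the bed (12 mm above the bench) under its face; the face is the plane y = 0 of this frame and looks to +y, toward the stop. Axes as the fixture.
- spacer_block: The loose aluminium block in the nest, 30 mm (x) by 45 mm (y) by 20 mm high, lying on the bed in front of the fence, between 0 and 7 mm clear of it at the start; the sprung jaw presses it lightly on the back wall. When it is tight the stop face is 45 mm from the fence face.
- block_center (a point): Centre of that block, half-way up.
- jaw: The sprung jaw with its rod, pull plate and pointer: one slide moving along the fixture's x. It is pulled out toward -x (toward the robot) by up to 48 mm and springs back when let go. The spring pulls with about 4.5 N at home and 1.5 N more for each 10 mm of travel. Origin at home is the fixture's origin.
- pull_plate (a point): Grip point of the jaw's upright black pull plate: 12 mm thick along x (the pulling direction), 40 mm wide along y, its top 102 mm and its foot 30 mm above the bench; this point is in the middle of it at 85 mm. Free in front and behind above 45 mm, so it can be pinched from above with a finger on either side along x.
- pointer (a point): Tip of the small steel pointer bar, 5 mm wide, that sticks out sideways (+y) from the pull plate over the rail, 39 mm above the bench; moves with the jaw.
- mark: The mark: a dark steel clip 19 mm long (x) on the rail beside the pull plate; fixed, its place along the rail differs. Origin 12 mm above the bench under its middle; axes as the fixture. Two 3 mm ribs stand at x = -8 and +8 mm, tops 46 mm above the bench. Right when the pointer's middle is between them, best at x = 0; it starts 18 to 32 mm on the +x side. Ribs do not block the pointer.
- heat_sink_1: Bystander: finned heat sink 30 x 40 x 22 mm, loose. Origin under its middle.
- heat_sink_2: Bystander: second such heat sink.
- cap_1: Bystander: black capacitor standing, 26 mm across, 35 mm high, loose. Origin under its middle.
- cap_2: Bystander: second such capacitor.
Mind the look-alikes: they are no part of the job. Leave any purple look-alike of the spacer_block alone.

How it is judged:
By the outcome, as a careful person would: the job done as asked, in the order asked, and still so for the second after the job is handed in, while the arm keeps its last pose, push and grip.
It also fails if it takes over 61 s, if anything falls off the work surface, if the arm or the gripper's body presses on something with over 40 N, if the wrist force passes 120 N, or if a joint passes its speed limit or range.

## Working session

There is one attempt and no reset: what is moved stays moved. The work goes in short steps, Python scripts to look and compute and a tool call to move; the robot and the scene stay as the last step left them, time stands still between calls to the robot, and variables do not carry over. Pictures are saved under pics/ and viewed, at most 13 in all, crops included, and the job is handed in when it is done.

Besides the shell and the picture viewer there is one more tool, called after "Request:" as name(argument=value, ...) on one line, values as JSON. move_arm: Moves the arm, as the interface text tells. Its arguments: {"type":"object","properties":{"deltas":{"type":"array","items":{"type":"number"}}},"required":["deltas"]}

```bash
mkdir -p pics; cat > h.py <<'E'
import numpy as np, cv2
from bench import robot
from scipy.spatial.transform import Rotation as R
def snap(n):
    o=robot.get_obs(); s=robot.snapshot(n); s['obs']=o
    return s
def Tcam(s):
    T=np.eye(4)
    if 'T_tool_cam' in s:
        W=np.eye(4); W[:3,:3]=R.from_euler('xyz',s['obs']['ee_rot']).as_matrix(); W[:3,3]=s['obs']['tool_pos']
        return W@np.array(s['T_tool_cam'])
    o=np.array(s['orientation'])
    T[:3,:3]=o if o.shape==(3,3) else R.from_euler('xyz',o).as_matrix()
    T[:3,3]=s['origin']; return T
def cloud(s):
    d=s['depth'];h,w=d.shape;f=h/2/np.tan(np.radians(s['fov_y'])/2)
    v,u=np.mgrid[:h,:w]
    P=np.stack([(u-s['cx'])/f*d,-(v-s['cy'])/f*d,-d],-1)
    T=Tcam(s); P=P@T[:3,:3].T+T[:3,3]; P[d==0]=np.nan
    return P
def save(s,n): cv2.imwrite('pics/'+n,s['image'][:,:,::-1])
E
python3 - <<'E'
from h import *
for n in ['scene','side','wrist']:
    s=snap(n); save(s,n+'1.png'); np.savez(n+'1.npz',P=cloud(s),I=s['image'])
    print(n,{k:v for k,v in s.items() if k not in('image','depth','obs')})
print(s['obs'])
E
```

```text
scene {'fov_y': 44.508266529778695, 'cx': 318.3127838035255, 'cy': 198.63506579557537, 'origin': array([-0.00462552,  0.78536827,  0.98642225]), 'orientation': array([ 0.74689456,  0.01861818, -2.47500509])}
side {'fov_y': 57.86772707275336, 'cx': 322.75829289669525, 'cy': 195.6202508237519, 'origin': array([ 0.51434907, -0.48486497,  0.67741529]), 'orientation': array([ 0.8408954 , -0.01430878,  0.03394419])}
wrist {'fov_y': 65.14330041471862, 'cx': 318.57138323799427, 'cy': 201.2252411931546, 'T_tool_cam': array([[-3.77029300e-04,  9.57272994e-01,  2.89185533e-01,
         8.46090194e-02],
       [ 9.99999608e-01,  5.92443677e-04, -6.57367530e-04,
         7.45666772e-05],
       [-8.00606324e-04,  2.89185172e-01, -9.57272843e-01,
        -1.79780135e-01],
       [ 0.00000000e+00,  0.00000000e+00,  0.00000000e+00,
         1.00000000e+00]])}
{'time': 0.1, 'joint_positions': array([-1.31710828e+00,  8.78742381e-02,  1.37209315e+00, -8.70344283e-08,
        1.68360921e+00, -1.03098654e-01]), 'qvel': array([ 2.22266993e-04, -2.64716911e-03, -4.69098190e-03, -8.49887040e-04,
       -1.88759875e-04, -5.56583914e-05]), 'joint_torque': array([ 2.50212797e-03, -3.41252267e+01, -3.03301477e+01,  7.19691650e-02,
        3.04224668e-02, -9.20855132e-05]), 'tool_pos': array([ 0.19196677, -0.51488098,  0.20443004]), 'ee_rot': array([-3.13961924e+00, -2.04093524e-04,  3.56786489e-01]), 'wrist_force': array([ 0.16059922, -0.56703246,  0.06805062]), 'wrist_torque': array([-0.02571596,  0.00348477,  0.02104679]), 'finger_force': 0.0, 'width': 0.0941727044318213}
```

View pics/scene1.png

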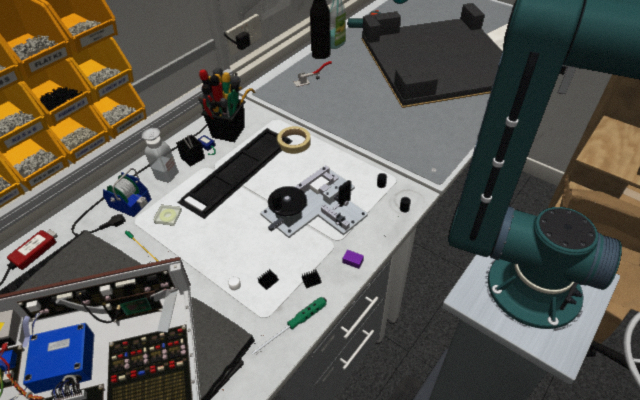

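View pics/side1.png

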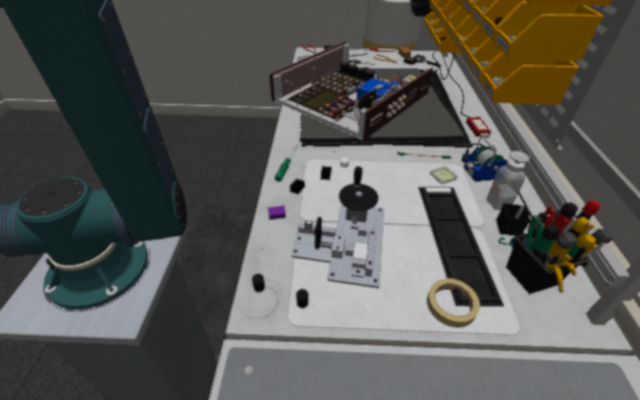

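The scene view shows the fixture at about (315,205), the wheel at (287,203) and the plate at (344,193). In the side view the wheel is at (358,196), the plate at (318,232) and the block at (360,250). Next I'll get coarse positions from depth.

```bash
python3 - <<'E'
from h import *
d=np.load('side1.npz');e=np.load('scene1.npz')
for n,D,pts in(('side',d,[(358,196),(358,175),(318,225),(360,250),(335,245),(375,270),(345,280),(300,245)]),('scene',e,[(287,203),(287,192),(344,190),(268,215),(350,220),(318,190)])):
    for u,v in pts: print(n,u,v,D['P'][v,u].round(3))
for n,D in(('side',d),('scene',e)):
    P=D['P'];m=(P[...,2]>.095)&(P[...,2]<.16)&(P[...,0]>.3)&(P[...,0]<.75)&(abs(P[...,1])<.4)
    k,l,st,c=cv2.connectedComponentsWithStats(m.astype('uint8'))
    for i in range(1,k):
        if st[i,4]>5: Q=P[l==i];print(n,st[i],c[i].round(),Q.min(0).round(3),Q.max(0).round(3))
E
```

```text
side 358 196 [0.587 0.181 0.084]
side 358 175 [0.585 0.216 0.122]
side 318 225 [0.494 0.061 0.102]
side 360 250 [0.591 0.055 0.031]
side 335 245 [0.533 0.058 0.041]
side 375 270 [0.625 0.014 0.012]
side 345 280 [ 0.557 -0.016  0.012]
side 300 245 [0.45  0.08  0.011]
scene 287 203 [0.583 0.194 0.077]
scene 287 192 [0.603 0.169 0.084]
scene 344 190 [0.487 0.082 0.092]
scene 268 215 [0.64  0.211 0.007]
scene 350 220 [0.455 0.098 0.013]
scene 318 190 [0.58  0.072 0.025]
side [353 166  10  18 143] [357. 174.] [0.573 0.215 0.095] [0.596 0.234 0.14 ]
side [314 216   8  15  77] [318. 223.] [0.485 0.05  0.095] [0.5   0.088 0.104]
scene [339 180  13  11  63] [344. 185.] [0.485 0.051 0.095] [0.5   0.091 0.106]
scene [272 192  10  17 132] [276. 200.] [0.573 0.218 0.095] [0.594 0.239 0.141]
```

Request:
move_arm(deltas=[0,0,-1.2,54.8,-47.3,-7.6,-1,0,0,-1.2,54.8,-47.3,-7.6,-1,0,0,-1.2,54.8,-47.3,-7.6,-1,0,0,-1.2,54.8,-47.3,-7.6,-1,0,0,-1.2,54.8,-47.3,-7.6,-1,0,0,-1.2,54.8,-47.3,-7.6,-1,0,0,-1.2,54.8,-47.3,-7.6,-1,0,0,-1.2,54.8,-47.3,-7.6,-1])

```text
time: 0.95
tool_pos: [0.3839, -0.1647, 0.2473]
ee_rot: [3.141, 0.0, 1.563]
wrist_force: [0.8, -0.2, 0.1]
width: 0.0938
finger_force: 0.0
```

Request:
move_arm(deltas=[0,0,0,28,15,-3.3,-1,0,0,0,28,15,-3.3,-1,0,0,0,28,15,-3.3,-1,0,0,0,28,15,-3.3,-1,0,0,0,28,15,-3.3,-1,0,0,0,28,15,-3.3,-1,0,0,0,28,15,-3.3,-1,0,0,0,28,15,-3.3,-1])

```text
time: 1.75
tool_pos: [0.538, 0.1137, 0.2791]
ee_rot: [-3.14, -0.0, 1.561]
wrist_force: [-0.4, -0.9, 0.3]
width: 0.0939
finger_force: 0.0
```

```bash
python3 - <<'E'
from h import *
s=snap('wrist'); save(s,'w2.png'); P=cloud(s); np.savez('w2.npz',P=P,I=s['image']); print(s['obs']['tool_pos'],s['obs']['ee_rot'])
E
```

```text
[0.53795657 0.11367482 0.27911636] [-3.13994161e+00 -9.75858477e-05  1.56100496e+00]
```

View pics/w2.png

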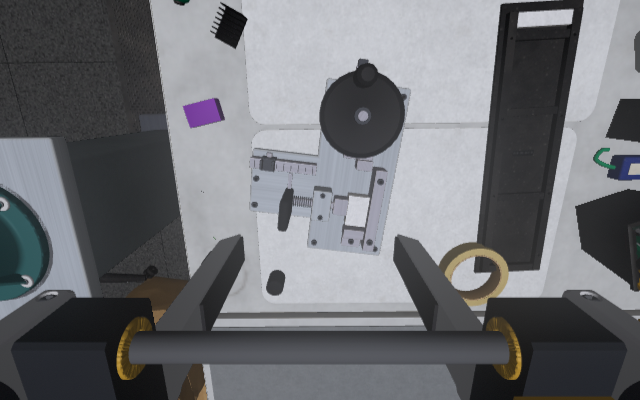

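The wrist view shows the wheel hub at (362,114), the knob at (366,73), the block at (357,211), the plate at (286,207) and the dark mark clip at (267,160).

```bash
python3 - <<'E'
from h import *
D=np.load('w2.npz');P=D['P'];I=D['I']
roi=np.zeros(P.shape[:2],bool);roi[50:262,240:415]=1
z=P[...,2]
def rep(n,m,minp=8):
    k,l,st,c=cv2.connectedComponentsWithStats((m&roi).astype('uint8'))
    for i in range(1,k):
        if st[i,4]>=minp:
            Q=P[l==i][:,:2].astype('float32'); r=cv2.minAreaRect(Q*1000)
            print(n,st[i],'rect mm',np.round(r[0],1),np.round(r[1],1),round(r[2],1),'z',np.median(z[l==i]).round(4))
rep('bed',(z>.009)&(z<.015),400)
rep('all',(z>.007)&(z<.2),400)
rep('wheel',(z>.078)&(z<.086),300)
rep('knob',(z>.13)&(z<.145))
rep('plate',(z>.096)&(z<.107))
rep('mid',(z>.034)&(z<.05),15)
rep('low',(z>.026)&(z<.034),40)
s=cv2.resize(I[50:262,240:415,::-1],None,fx=3.4,fy=2.8,interpolation=cv2.INTER_CUBIC)
s=cv2.resize(I[135:262,240:400,::-1],None,fx=4.7,fy=4.7,interpolation=cv2.INTER_CUBIC)
cv2.imwrite('pics/w2c.png',s)
E
```

```text
bed [ 307   87  104  169 2504] rect mm [591.1 103.8] [249.8 114.7] 82.2 z 0.0127
bed [ 249  130  123   84 4304] rect mm [516.8 107.5] [188.7 105.3] 12.1 z 0.0126
all [  249    59   162   197 18309] rect mm [546.  122.5] [275.6 208.3] 82.6 z 0.0336
wheel [ 319   71   86   88 5314] rect mm [588.3 186.3] [97.3 99.3] 85.1 z 0.082
knob [356  63  22  24 409] rect mm [585.2 227.2] [20.2 20.4] 45.0 z 0.1375
plate [278 200  12  32 297] rect mm [493.9  71.6] [39.2 12. ] 82.3 z 0.102
mid [259 158  17  14 187] rect mm [468.1 123.1] [18.1 19.5] 82.3 z 0.0358
mid [356 160  17  12 163] rect mm [600.1 120.3] [13.9 22.2] 83.2 z 0.0366
mid [ 343  169   45   83 1199] rect mm [600.2  57.2] [119.9  46.3] 82.2 z 0.0424
mid [285 173   9  20  79] rect mm [499.5  98.1] [25.1 11.8] 74.1 z 0.0418
mid [292 189  57  33 914] rect mm [539.2  65.1] [44.3 79.4] 84.5 z 0.0419
low [356  59  13  10  55] rect mm [592.8 251.8] [16.9  7.7] 25.6 z 0.0312
low [250 153  67  22 566] rect mm [489.  123.9] [22.5 91.1] 82.6 z 0.0324
low [356 157  17   8  51] rect mm [599.8 127.9] [23.2  7.4] 11.8 z 0.0316
low [334 169  42  64 712] rect mm [584.3  70.9] [95.7 50.5] 82.3 z 0.0325
```

View pics/w2c.png

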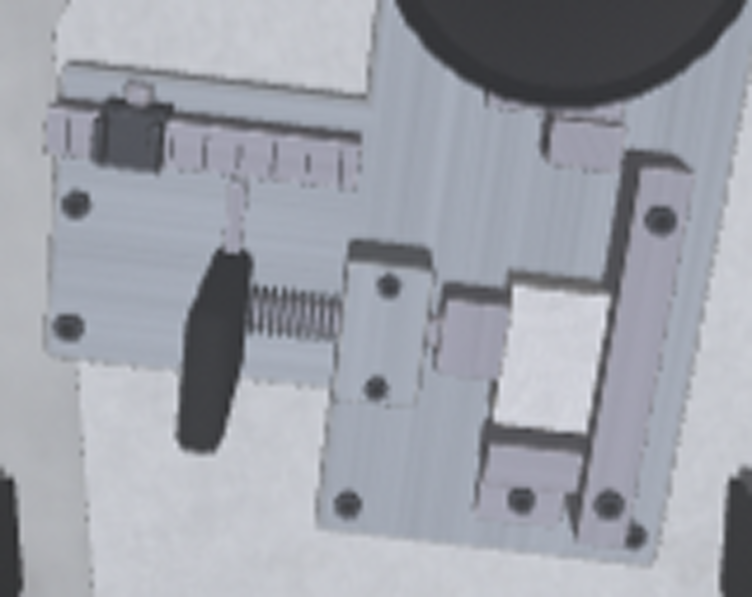

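Request:
move_arm(deltas=[0,0,0,11.4,4.6,0,-1,0,0,0,11.4,4.6,0,-1,0,0,0,11.4,4.6,0,-1,0,0,0,11.4,4.6,8,-1,0,0,0,11.4,4.6,12,-1,0,0,0,11.4,4.6,15,-1,0,0,0,11.4,4.6,17,-1,0,0,0,11.4,4.6,18.2,-1])

```text
time: 2.6
tool_pos: [0.5829, 0.2221, 0.0947]
ee_rot: [-3.136, 0.002, 1.555]
wrist_force: [-0.1, 0.3, 0.1]
width: 0.0936
finger_force: 0.0
```

Request:
move_arm(deltas=[0,0,0,0,0,0,-1,0,0,0,0,0,0,0,0,0,0,0,0,0,0.5,0,0,0,0,0,0,1,0,0,0,0,0,0,1,0,0,0,0,0,0,1])

```text
time: 3.2
tool_pos: [0.5853, 0.2247, 0.0989]
ee_rot: [3.141, -0.0, 1.557]
wrist_force: [-0.0, 0.4, 0.3]
width: 0.0572
finger_force: 0.0
```

```bash
python3 - <<'E'
from h import *
s=snap('wrist'); save(s,'w3.png'); o=s['obs']; print(o['time'],o['tool_pos'],o['width'],o['finger_force'],o['wrist_force'],o['ee_rot'])
E
```

```text
3.2 [0.58528864 0.22471783 0.09889249] 0.05717990732465202 0.0 [-0.02120605  0.36811813  0.26182971] [ 3.14050058e+00 -1.97798736e-04  1.55690748e+00]
```

Request:
move_arm(deltas=[0,0,0,0.2,0,0,1,0,0,0,0.2,0,0,1,0,0,0,0.2,0,0,1,0,0,0,0.2,0,0,1,0,0,0,0.2,0,0,1,0,0,0,0.2,0,0,1])

```text
time: 3.85
tool_pos: [0.585, 0.2266, 0.0981]
ee_rot: [-3.142, 0.0, 1.557]
wrist_force: [0.1, -0.0, 0.4]
width: 0.0216
finger_force: 30.0
```

```bash
python3 - <<'E'
from h import *
s=snap('wrist'); save(s,'w3.png'); o=s['obs']; print(o['time'],o['tool_pos'],o['width'],o['finger_force'],o['wrist_force'],o['wrist_torque'])
E
```

```text
3.85 [0.58502388 0.22657865 0.0981077 ] 0.021593824927434595 29.999896357767284 [ 0.09235663 -0.03483387  0.42639795] [ 0.0332914  -0.14766872  0.00709959]
```

View pics/w3.png

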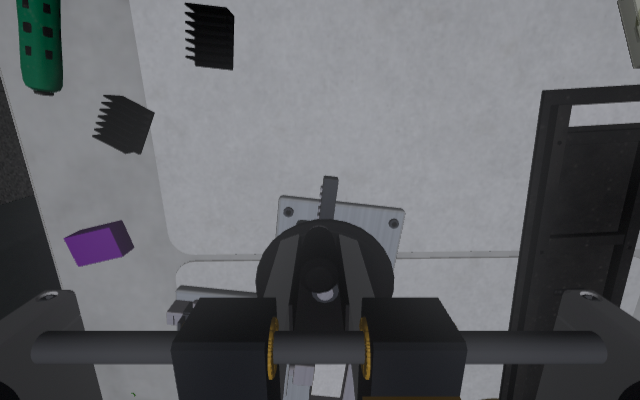

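Request:
move_arm(deltas=[0,0,0,0,0.8,0,1,0,0,0,-0.16,1.58,0,1,0,0,0,-0.48,2.31,0,1,0,0,0,-0.93,2.97,0,1,0,0,0,-1.51,3.53,0,1,0,0,0,-2.18,3.95,0,1,0,0,0,-2.93,4.24,0,1,0,0,0,-3.71,4.37,0,1])

```text
time: 4.7
tool_pos: [0.6287, 0.1882, 0.0981]
ee_rot: [3.141, -0.0, 1.557]
wrist_force: [-1.4, 1.1, 0.1]
width: 0.0216
finger_force: 30.0
```

Request:
move_arm(deltas=[0,0,0,-0.8,-0.03,0,1,0,0,0,-1.58,-0.21,0,1,0,0,0,-2.3,-0.55,0,1,0,0,0,-2.95,-1.02,0,1,0,0,0,-3.48,-1.61,0,1])

```text
time: 5.2
tool_pos: [0.6111, 0.1536, 0.0981]
ee_rot: [3.142, 0.0, 1.557]
wrist_force: [0.4, 1.5, -1.8]
width: 0.0218
finger_force: 30.0
```

```bash
python3 - <<'E'
from h import *
for n in ('side','scene'):
    s=snap(n); P=cloud(s); np.savez(n+'4.npz',P=P,I=s['image'])
    if n=='side': c=s['image'][200:300,290:400]
    else: c=s['image'][150:250,260:370]
    cv2.imwrite(f'pics/{n}4.png',cv2.resize(c[:,:,::-1],None,fx=5,fy=5,interpolation=cv2.INTER_CUBIC))
print(s['obs']['tool_pos'],s['obs']['wrist_force'])
E
```

```text
[0.61002576 0.15296596 0.09811672] [-1.6747484  -0.0263154  -1.87682642]
```

View pics/side4.png

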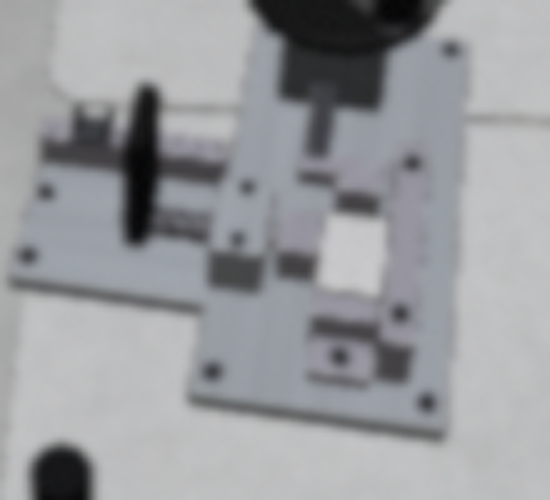

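The side crop shows the stop's front edge at about (357,200), just clear of the block top at (357,212), and the fence at (345,330). I'll keep winding in smaller steps.

Request:
move_arm(deltas=[0,0,0,-0.22,-0.33,0,1,0,0,0,-0.41,-0.69,0,1,0,0,0,-0.56,-1.06,0,1,0,0,0,-0.67,-1.44,0,1,0,0,0,-0.67,-1.44,0,1])

```text
time: 5.8
tool_pos: [0.5962, 0.1475, 0.0981]
ee_rot: [-3.14, 0.001, 1.557]
wrist_force: [0.1, -1.0, -2.6]
width: 0.0217
finger_force: 30.0
```

```bash
python3 - <<'E'
from h import *
o=robot.get_obs();print(o['tool_pos'],o['wrist_force'])
E
```

```text
[0.59624957 0.14749725 0.09814009] [ 0.12060681 -0.97291048 -2.60222109]
```

Request:
move_arm(deltas=[0,0,0,-0.07,-0.39,0,1,0,0,0,-0.11,-0.79,0,1,0,0,0,-0.11,-0.79,0,1])

```text
time: 6.1
tool_pos: [0.5884, 0.1468, 0.0981]
ee_rot: [-3.14, 0.0, 1.557]
wrist_force: [-1.3, 0.4, -1.6]
width: 0.0218
finger_force: 30.0
```

Request:
move_arm(deltas=[0,0,0,0.01,-0.4,0,1,0,0,0,0.05,-0.8,0,1,0,0,0,0.05,-0.8,0,1])

```text
time: 6.4
tool_pos: [0.5803, 0.1477, 0.0981]
ee_rot: [-3.14, -0.0, 1.557]
wrist_force: [-0.3, 0.4, -2.0]
width: 0.0217
finger_force: 30.0
```

```bash
python3 - <<'E'
from h import *
s=snap('side'); P=cloud(s); c=s['image'][200:300,290:400]
o=s['obs'];print(o['tool_pos'],o['wrist_force'])
cv2.imwrite('pics/side5.png',cv2.resize(c[:,:,::-1],None,fx=5,fy=5,interpolation=cv2.INTER_CUBIC))
E
```

```text
[0.58032767 0.14765017 0.09810847] [-0.27222003  0.44694411 -2.02595608]
```

View pics/side5.png

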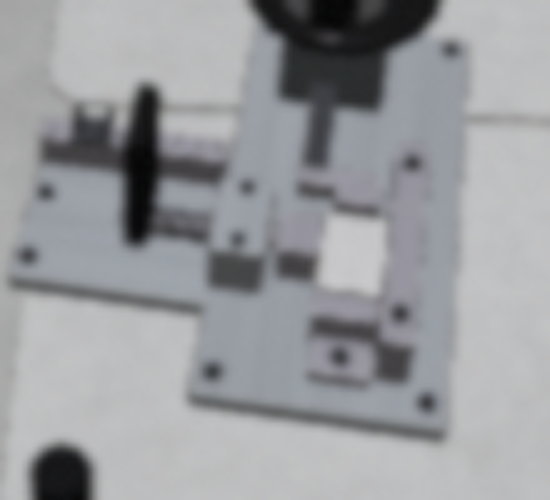

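The stop has closed to a thin dark strip at (357,208) against the block top at (357,213). Continuing.

Request:
move_arm(deltas=[0,0,0,0.08,-0.39,0,1,0,0,0,0.21,-0.77,0,1,0,0,0,0.21,-0.77,0,1])

```text
time: 6.75
tool_pos: [0.5729, 0.15, 0.0981]
ee_rot: [-3.141, -0.0, 1.557]
wrist_force: [-1.1, 0.7, -2.5]
width: 0.0216
finger_force: 30.0
```

Request:
move_arm(deltas=[0,0,0,0.16,-0.37,0,1,0,0,0,0.35,-0.72,0,1,0,0,0,0.35,-0.72,0,1])

```text
time: 7.05
tool_pos: [0.566, 0.1537, 0.0981]
ee_rot: [-3.142, -0.0, 1.557]
wrist_force: [1.6, 1.3, -2.8]
width: 0.0218
finger_force: 30.0
```

Request:
move_arm(deltas=[0,0,0,0.23,-0.33,0,1,0,0,0,0.49,-0.63,0,1,0,0,0,0.49,-0.63,0,1])

```text
time: 7.35
tool_pos: [0.5601, 0.1587, 0.0982]
ee_rot: [3.141, -0.0, 1.557]
wrist_force: [3.0, 1.6, -4.5]
width: 0.0218
finger_force: 30.0
```

```bash
python3 - <<'E'
from h import *
for n in ('side',):
    s=snap(n); c=s['image'][225:280,335:385]
    cv2.imwrite('pics/side6.png',cv2.resize(c[:,:,::-1],None,fx=9,fy=9,interpolation=cv2.INTER_CUBIC))
o=s['obs'];print(o['tool_pos'],o['wrist_force'])
E
```

```text
[0.56011497 0.1586694  0.09816174] [ 3.00461047  1.5525876  -4.5181023 ]
```

View pics/side6.png

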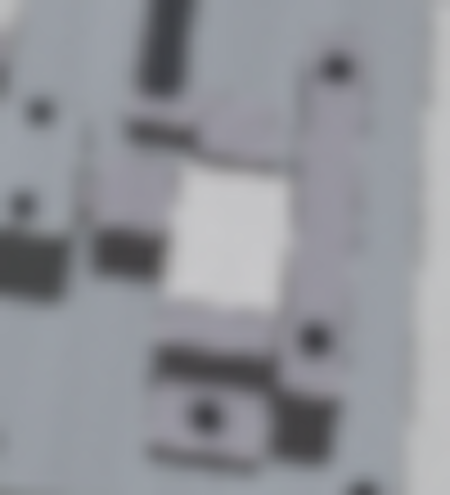

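The stop now meets the block's top edge at (235,165), so it is pushing. The wrist force has risen to about 3 N.

Request:
move_arm(deltas=[0,0,0,0.29,-0.27,0,1,0,0,0,0.29,-0.27,0,1])

```text
time: 7.6
tool_pos: [0.5575, 0.1615, 0.0982]
ee_rot: [3.141, -0.0, 1.557]
wrist_force: [3.8, 0.9, -5.2]
width: 0.0217
finger_force: 30.0
```

Request:
move_arm(deltas=[0,0,0,0.31,-0.25,0,1,0,0,0,0.31,-0.25,0,1])

```text
time: 7.8
tool_pos: [0.5551, 0.1648, 0.0982]
ee_rot: [3.141, -0.0, 1.557]
wrist_force: [4.9, 0.9, -6.3]
width: 0.0212
finger_force: 30.0
```

Request:
move_arm(deltas=[0,0,0,0.34,-0.11,0,1,0,0,0,0.34,-0.11,0,1])

```text
time: 8.0
tool_pos: [0.5534, 0.1677, 0.0982]
ee_rot: [-3.14, 0.001, 1.557]
wrist_force: [2.9, -0.3, -4.6]
width: 0.0217
finger_force: 30.0
```

Request:
move_arm(deltas=[0,0,0,0.36,-0.17,0,1,0,0,0,0.36,-0.17,0,1])

```text
time: 8.2
tool_pos: [0.5529, 0.1689, 0.0982]
ee_rot: [3.14, 0.005, 1.556]
wrist_force: [5.0, -6.4, -4.5]
width: 0.0217
finger_force: 30.0
```

Request:
move_arm(deltas=[0,0,0,0.2,-0.05,0,1,0,0,0,0.2,-0.05,0,1,0,0,0,0.2,-0.05,0,1,0,0,0,0.2,-0.05,0,1])

```text
time: 8.6
tool_pos: [0.5527, 0.1693, 0.0982]
ee_rot: [3.14, 0.008, 1.555]
wrist_force: [4.4, -9.3, -4.9]
width: 0.0214
finger_force: 30.0
```

Request:
move_arm(deltas=[0,0,0,-0.25,0.1,0,1,0,0,0,-0.25,0.1,0,-1,0,0,0,-0.25,0.1,0,-1,0,0,0,-0.25,0.1,0,-1,0,0,0,-0.25,0.1,0,-1,0,0,0,-0.25,0.1,0,-1,0,0,0,-0.25,0.1,-4,-1,0,0,0,-0.25,0.1,-9,-1])

```text
time: 9.4
tool_pos: [0.5506, 0.1706, 0.1857]
ee_rot: [-3.134, 0.002, 1.557]
wrist_force: [1.5, 0.1, -0.3]
width: 0.0745
finger_force: 0.0
```

```bash
python3 - <<'E'
from h import *
o=robot.get_obs();print(o['tool_pos'],o['ee_rot'],o['width'],o['wrist_force'])
E
```

```text
[0.55059239 0.17061166 0.18570151] [-3.13362931e+00  1.66529298e-03  1.55708012e+00] 0.07451801842415404 [ 1.45504014  0.08548732 -0.30626072]
```

Request:
move_arm(deltas=[0,0,0.12,-9.9,-5.5,-4,-1,0,0,0.12,-9.9,-5.5,-4,-1,0,0,0.12,-9.9,-5.5,-4,-1,0,0,0.12,-9.9,-5.5,-4,-1,0,0,0.12,-9.9,-5.5,-4,-1])

```text
time: 9.9
tool_pos: [0.4966, 0.0729, 0.2283]
ee_rot: [3.141, -0.001, 1.436]
wrist_force: [-0.2, 0.1, -0.5]
width: 0.0939
finger_force: 0.0
```

```bash
python3 - <<'E'
from h import *
s=snap('wrist'); P=cloud(s); np.savez('w7.npz',P=P,I=s['image']); print(s['obs']['tool_pos'],s['obs']['ee_rot'])
z=P[...,2]; yaw=-.134
X=P[...,0]*np.cos(yaw)+P[...,1]*np.sin(yaw); Y=-P[...,0]*np.sin(yaw)+P[...,1]*np.cos(yaw)
def rep(n,m,minp=30):
    k,l,st,c=cv2.connectedComponentsWithStats(m.astype('uint8'))
    for i in range(1,k):
        if st[i,4]>=minp and .4<np.median(P[l==i][:,0])<.7 and 0<np.median(P[l==i][:,1])<.2:
            Q=P[l==i][:,:2].astype('float32'); r=cv2.minAreaRect(Q*1000)
            print(n,st[i],'w',np.round(r[0],1),np.round(r[1],1),round(r[2],1),'fx',np.nanpercentile(X[l==i],[1,50,99]).round(4),'fy',np.nanpercentile(Y[l==i],[1,50,99]).round(4),'z',np.median(z[l==i]).round(4))
rep('plate',(z>.096)&(z<.107)); rep('mark',(z>.034)&(z<.05)); 
I=s['image'].astype(int); b=I.min(-1)>200
rep('block',b&(z>.024)&(z<.038))
cv2.imwrite('pics/w7.png',s['image'][:,:,::-1])
E
```

```text
[0.49656304 0.07292437 0.22827677] [ 3.14102838e+00 -7.60694911e-04  1.43639648e+00]
plate [310 176  12  38 405] w [493.4  71.7] [39.1 11.2] 82.4 fx [0.4746 0.4798 0.485 ] fy [0.1178 0.1377 0.1559] z 0.1021
mark [ 383  131   47   98 1743] w [600.6  57.1] [119.5  46.2] 81.7 fx [0.5658 0.5991 0.6097] fy [0.0789 0.1304 0.1953] z 0.0424
mark [280 133  17  16 243] w [468.1 123.4] [17.5 18.6] 82.0 fx [0.4384 0.4468 0.4566] fy [0.1762 0.1845 0.1926] z 0.0359
mark [312 148  10  22  97] w [499.2  99.5] [23.4 10.8] 76.0 fx [0.4749 0.4796 0.4854] fy [0.1532 0.1653 0.177 ] z 0.0417
mark [389 159  20  13 221] w [594.2  77.1] [15.  22.1] 82.6 fx [0.5677 0.5781 0.5889] fy [0.1498 0.1564 0.1632] z 0.0366
mark [ 322  163   65   37 1288] w [539.4  65.4] [43.6 78.3] 82.1 fx [0.4892 0.5295 0.5634] fy [0.1154 0.1372 0.1583] z 0.0418
```

View pics/w7.png

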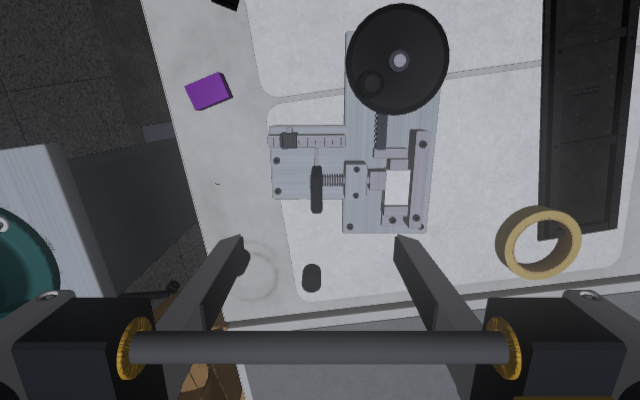

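The wrist view shows the block flush between the stop (390,153) and the fence (395,212). The plate is at (317,190), the mark at (288,140) and the pointer at (317,158). I'll lower onto the plate.

Request:
move_arm(deltas=[0,0,0,-0.15,-0.3,5,-1,0,0,0,-0.15,-0.3,10,-1,0,0,0,-0.15,-0.3,13,-1,0,0,0,-0.15,-0.3,15,-1,0,0,0,-0.15,-0.3,16.4,-1,0,0,0,-0.15,-0.3,16.4,0,0,0,0,-0.15,-0.3,16.4,1,0,0,0,-0.15,-0.3,16.4,1])

```text
time: 10.75
tool_pos: [0.4946, 0.0718, 0.0658]
ee_rot: [3.139, -0.0, 1.437]
wrist_force: [0.7, -1.2, 0.1]
width: 0.0735
finger_force: 0.0
```

Request:
move_arm(deltas=[0,0,0,0,0,0,1,0,0,0,0,0,0,1,0,0,0,0,0,0,1,0,0,0,0,0,0,1,0,0,0,0,0,0,1,0,0,0,0,0,0,1,0,0,0,0,0,0,1])

```text
time: 11.45
tool_pos: [0.4932, 0.0715, 0.0642]
ee_rot: [-3.142, 0.0, 1.437]
wrist_force: [-0.8, -0.5, -0.1]
width: 0.0174
finger_force: 0.0
```

Request:
move_arm(deltas=[0,0,0,0,0,0,1,0,0,0,0,0,0,1,0,0,0,0,0,0,1,0,0,0,0,0,0,1])

```text
time: 11.85
tool_pos: [0.4939, 0.0714, 0.0642]
ee_rot: [3.14, 0.0, 1.437]
wrist_force: [3.9, -0.9, -3.2]
width: 0.0119
finger_force: 30.0
```

Request:
move_arm(deltas=[0,0,0,0,-0.5,0,1,0,0,0,0,-1,0,1,0,0,0,0,-1.5,0,1,0,0,0,0,-2,0,1,0,0,0,0,-2.5,0,1,0,0,0,0,-3,0,1,0,0,0,0,-3.2,0,1,0,0,0,0,-3.2,0,1])

```text
time: 12.65
tool_pos: [0.4631, 0.0754, 0.0642]
ee_rot: [3.138, 0.0, 1.437]
wrist_force: [8.7, -1.7, -5.1]
width: 0.0118
finger_force: 30.0
```

```bash
python3 - <<'E'
from h import *
s=snap('wrist'); P=cloud(s); np.savez('w8.npz',P=P,I=s['image'],D=s['depth']); o=s['obs'];print(o['tool_pos'],o['ee_rot'],o['wrist_force'],o['width'],o['finger_force'])
s2=snap('side')
a=s['image'][150:370,190:450,::-1]; a=cv2.resize(a,None,fx=3,fy=2.7)[:594]
cv2.imwrite('pics/w8.png',a)
E
```

```text
[0.46305815 0.07539809 0.06417472] [3.13768700e+00 2.12701094e-04 1.43657660e+00] [ 8.70180378 -1.66655894 -5.13917931] 0.0118348063360342 30.00954508781433
```

View pics/w8.png

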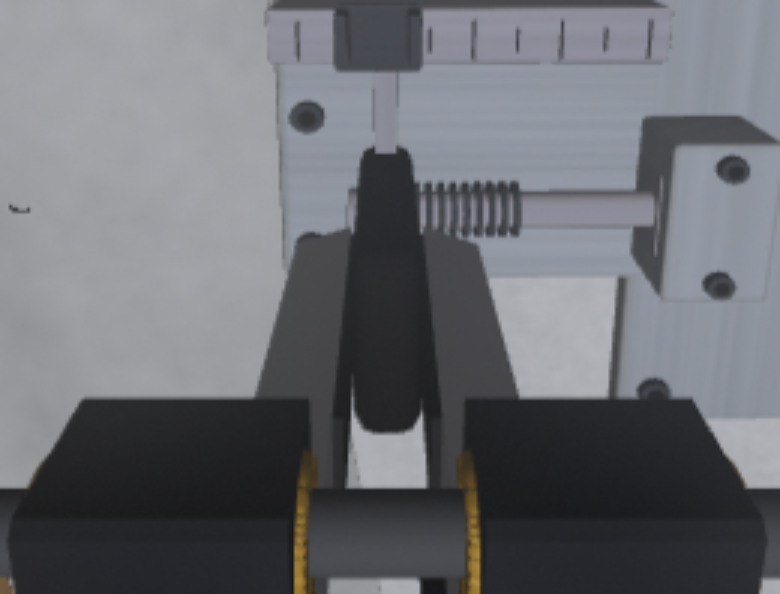

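The pointer is at column 386 and the clip spans 335–422 with its centre near 378. The pointer is between the ribs but about 1.5 mm short of the middle.

Request:
move_arm(deltas=[0,0,0,0,-0.15,0,1,0,0,0,0,-0.15,0,1,0,0,0,0,-0.15,0,1,0,0,0,0,-0.15,0,1,0,0,0,0,-0.15,0,1,0,0,0,0,-0.15,0,1])

```text
time: 13.35
tool_pos: [0.4619, 0.0756, 0.0642]
ee_rot: [3.138, 0.0, 1.436]
wrist_force: [8.5, -1.0, -5.9]
width: 0.0117
finger_force: 30.0
```

```bash
python3 - <<'E'
from h import *
s=snap('wrist'); P=cloud(s); o=s['obs'];print(o['tool_pos'],o['wrist_force'],o['width'],o['finger_force'])
g=s['image'].astype(int).mean(-1)
print('rail/clip row170',g[170,296:336].round().astype(int)); print('ptr row185',g[185,305:330].round().astype(int))
# block/stop/fence check
z=P[...,2];yaw=-.134
Y=-P[...,0]*np.sin(yaw)+P[...,1]*np.cos(yaw);X=P[...,0]*np.cos(yaw)+P[...,1]*np.sin(yaw)
d=np.load('side1.npz')
s=snap('side');P=cloud(s);z=P[...,2]
Y=-P[...,0]*np.sin(yaw)+P[...,1]*np.cos(yaw);X=P[...,0]*np.cos(yaw)+P[...,1]*np.sin(yaw)
b=(s['image'].min(-1)>195)&(z>.02)&(z<.045)&(X>.54)&(X<.61)&(Y>.08)&(Y<.2)
print('block fx',np.percentile(X[b],[2,98]),'fy',np.percentile(Y[b],[2,98]),b.sum(),np.median(z[b]))
c=s['image'][215:285,310:395];cv2.imwrite('pics/side9.png',cv2.resize(c[:,:,::-1],None,fx=8,fy=8,interpolation=cv2.INTER_CUBIC))
E
```

```text
[0.46185367 0.07557138 0.06417713] [ 8.54141458 -0.97814795 -5.88375253] 0.011731476582582844 30.010571479797363
rail/clip row170 [144 144 144 144 144 144 144  86  77  77  76  67  69  76  76  76  75  76
  76  75  75  75  75  75  75  76  76  75  75  75  75  63  74  77  77  76
  81 141 145 145]
ptr row185 [155 154 154 154 154 154 155 155 155 122 143 145 144 143 142 142 143 121
 153 154 155 155 155 155 154]
block fx [0.56612918 0.59074512] fy [0.10935019 0.14509779] 142 0.03224259973612037
```

View pics/side9.png

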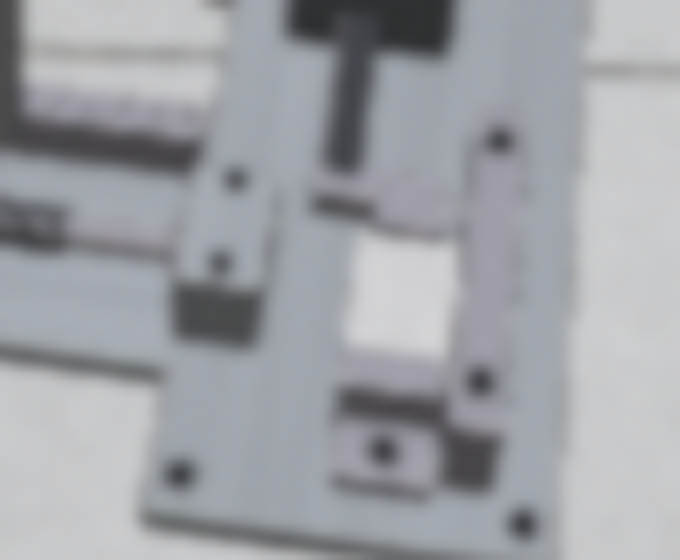

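The pointer (centre column 318) is now centred on the clip (303–332). The side crop shows the block still between the stop and the fence with the jaw withdrawn. Handing in.

```bash
python3 -c "
from bench import robot
print(robot.close_job())"
```

```text
the job is handed in; nothing more can be done
None
```

The block is pushed firmly against the fence by the stop, the crank is released, and the gripper is holding the sprung jaw out with its pointer centred between the mark's ribs; the job is handed in.

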